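Check a printing stamp under the loupe at its focal height

TASK

Pick out the one of the three round wooden stamps that fits the round seat in the inspection plate, and stand it fully home in the seat, rubber face up, leaving the two other stamps and the bench clutter where they are. Then take the loupe out of its rest and hold it still and level, with the lens centred over the stamp and at the height of the pointer of the collar on the gauge post. Finish while still holding the loupe there in the gripper: do not put it down.

Things in the scene. Friction and masses are not known exactly. Their poses are not given: they have to be found in the camera images.
- seat: Fixed aluminium inspection plate. Origin: underside of the plate, on the axis of the round seat; z up. The square part, 90 x 90 x 14 mm, is centred on the origin; a 50 mm wide tongue of the same thickness runs on to x = +115 mm. A round steel gauge post, 10 mm diameter, stands on the tongue at x = +90 mm, y = 0, its top 120 mm above the table. Yaw differs each time.
- seat_floor (a point): Centre of the floor of the round seat: a blind hole of 40 mm diameter with a 3 mm chamfer at its mouth, 8 mm deep, its floor 6 mm above the table. Axes as the plate's.
- collar: Dark steel collar clamped immovably on the gauge post at the focal height (72 to 105 mm above the table, different each time): 22 mm diameter, 12 mm high, with a small brass screw at +y reaching 22 mm from the post axis. Origin: on the post axis, half-way up the collar. Axes as the plate's.
- focal_mark (a point): Tip of the collar's thin pointer, which points from the post toward the seat (its tip is 62 mm from the seat's axis); its height is the focal height for the middle of the lens. Axes as the plate's.
- stamp_mid_center (a point): The stamp that fits the seat: plain round wooden stamp, 34 mm diameter, 40 mm high including the dark rubber face on top, about 30 g, standing upright, face up. This point is its centre, 20 mm above its underside; z is its axis.
- stamp_mid: The same 34 mm stamp; origin at the centre of its underside.
- stamp_small_center (a point): Look-alike stamp, too small: 26 mm diameter, 40 mm high. Point at its centre, half-way up. To be left alone.
- stamp_big_center (a point): Look-alike stamp, too large for the seat: 44 mm diameter, 40 mm high. Point at its centre, half-way up. To be left alone.
- lens_center (a point): Centre of the loupe's lens (in the middle of its thickness); z is the lens axis (up), the handle runs to -x. Round dark frame 64 mm diameter, 10 mm high. At rest the lens is level, its centre 45 mm above the table.
- loupe_grip (a point): Place to grip the loupe, near its centre of mass: on the axis of the straight handle, 62 mm from the lens centre toward -x, level with the lens. The wooden handle is 16 mm wide (y) and 16 mm high, from x = -45 to -150 mm from the lens centre. Same axes as lens_center.
- loupe: The whole loupe (lens, frame and handle), about 90 g; origin at the lens centre, axes as lens_center.
- rest: Fixed wooden rest in which the loupe lies, open from above: lift the loupe straight up. Origin: on the table, under the lens centre; the handle lies toward -x. Base 8 mm thick, 70 mm wide, from x = -155 to +35 mm; one support under the lens frame (x = -10 to +39 mm, 80 mm wide, up to 47 mm high), one fork under the handle end (x = -127 to -143 mm, 40 mm wide, prongs 53 mm high). Between them the handle is free on both sides and below, down to the base.
- inkpad: Bystander: stamp ink pad, 55 x 85 x 19 mm. Origin at the centre of its underside.
- gluestick: Bystander: upright glue stick, 28 mm diameter, 95 mm high. Origin at the centre of its underside.
- inkjar: Bystander: ink jar, 56 mm diameter, 60 mm high. Origin at the centre of its underside.
- eraser: Bystander: white eraser, 50 x 22 x 12 mm. Origin at the centre of its underside.
- sharpener: Bystander: small metal pencil sharpener, 26 x 16 x 12 mm. Origin at the centre of its underside.
- brayer: Bystander: ink roller with wooden handle, 135 x 86 x 36 mm, handle to its -x. Origin on the table under the front of its handle.
There are look-alikes about, which are no part of the job. There is more than one size of the seat; the job needs the smallest.

How it is judged:
On the way, in this order (a step that is already met when the one before it is completed fails the run):
1. the fitting stamp stands fully home in the seat, face up, released (horizontal distance between stamp_mid_center and seat_floor below 0.005 m and z of stamp_mid_center in the frame of seat_floor below 0.023 m and angle between stamp_mid_center's own z axis and vertical below 0.08 rad and contact force between the fingers and stamp_mid below 0.05 N), for 0.2 s.
2. the loupe is held still and level over the stamp at the focal height (horizontal distance between lens_center and stamp_mid_center below 0.012 m and z of lens_center in the frame of focal_mark between -0.006 and 0.006 m and angle between lens_center's own z axis and vertical below 0.1 rad and contact force between the fingers and loupe above 0.5 N and linear speed of loupe below 0.02 m/s and contact force between loupe and seat below 0.1 N and contact force between loupe and collar below 0.1 N and contact force between loupe and rest below 0.1 N and contact force between loupe and stamp_mid below 0.1 N), for 0.3 s.
At the end, for the whole second after the job is handed in: The 34 mm stamp is upright in the seat (within 5 mm of centre, 3 mm of full depth, 0.08 rad); the gripper alone holds the loupe, still (under 20 mm/s), lens centre within 12 mm of the stamp's axis and 6 mm of the pointer's height, level within 0.10 rad (all of step 2 and horizontal distance between stamp_mid_center and seat_floor below 0.005 m and z of stamp_mid_center in the frame of seat_floor below 0.023 m and angle between stamp_mid_center's own z axis and vertical below 0.08 rad); the arm keeps its last pose, push and grip.
It fails at once if a wrong stamp is moved more than 30 mm (distance of any of stamp_small_center, stamp_big_center from where it was at the start of the episode above 0.03 m).
It fails at once if a bystander is moved more than 30 mm (distance of any of inkpad, gluestick, inkjar, eraser, sharpener, brayer from where it was at the start of the episode above 0.03 m).
It also fails if it takes over 64 s, if anything falls off the work surface, if the arm or the gripper's body presses on something with over 40 N, if the wrist force passes 120 N, or if a joint passes its speed limit or range.

ROBOT

A 6-joint arm with a two-finger parallel gripper is mounted at the origin on the work surface. World frame = base frame: x ahead of the robot, y to its left, z up, the work surface at z = 0. Lengths are in m, angles in rad, forces in N, time in s.
With the tool pointing down it reaches from about 0.35 to 0.875 m from the base axis. Payload 4.2 kg.
Tool frame: the origin (TCP) lies midway between the tips of the shut fingers; the grasp point (between the pads) lies 19 mm behind it; z points along the fingers, y is the line along which they close (so a half turn about z gives the same grasp; the last joint's range is limited). The gripper opens to 87 mm and grips with 3 to 60 N. Pads are 19 mm wide; open, the fingers measure 117 mm over their backs; the gripper's body (75 mm by 190 mm) begins 51 mm behind the grasp point.
Start: joints at [-0.934, 0.385, 0.008, 0, -1.194, -0.259], TCP at [0.231, -0.581, 0.223] pointing down, gripper open.
Joint ranges: [-3.14, 3.14], [-1.21, 2.06], [-1.07, 1.41], [-3.16, 2.05], [-2.99, -0.16], [-3.1, 3.1]. Speed limits (rad/s): [2.79, 2.79, 3.14, 3.14, 3.14, 3.14].

INTERFACE

Orientations are given as a rotation vector (axis times angle).
In Python, from rig import r, vision, nets gives the robot as it stands. The module is installed in compiled form; this text tells all that it offers. Calls block until the motion is done:
- r.move_to(position, orientation): joint-space move of the TCP to a pose.
- r.servo_line(position, frame=None, speed=0.15, stop_force=None): straight line of the TCP; frame=None keeps the orientation; speed is the mean speed in m/s. With stop_force (N) it stops when the force on the tool has changed by that much, and returns True; else False.
- r.set_joints(angles): joint-space move.
- r.gripper_open() and r.gripper_close(squeeze=None): open the fingers fully, or close them until they stop; squeeze is the grip in N (None keeps the last).
- r.hold(seconds).
- r.ik(position, orientation): joint angles nearest the present ones, or None.
- vision.grab_frame(name): name is "scene" or "top"; returns a dict with "frame" (480x640x3 uint8, red, green, blue), "mtx" (3x3 intrinsics, pixels), "k1" (the pictures are not rectified: a ray, as slopes to the right and down, at radius r is drawn at 1 + k1 r^2 times it, then the intrinsics apply), "eye" and "orientation" of the camera in the world. Camera axes: x right, y up, looking along -z (the intrinsics and any distortion apply to the point x, -y, -z); pixel columns grow to the right and rows downward; lengths in m; the calibration is good to about 2 mm. A picture is of the moment at which its call begins. There is no depth.
A pose or a line that the arm cannot do raises r.Unreachable and nothing moves.
- r.finish_job(): hands the job in; it is judged then, once.
Trained networks look in the newest picture that a camera, given by its name, has taken for a name from the list of things; names that differ only in an ending like _2 or _b are one class to them, and where a whole thing is asked for, a point or a joint stands for the part that bears it (a point fixed in the world has none). Each returns a list of dicts, best first, with "p" (0 to 1); they miss things now and then, are a little off and sometimes report something else, mostly with a low value. They report only what shows in the picture. A call takes as long as a camera call. They do not tell look-alikes from the thing itself.
- nets.silhouettes(camera, query): "region" (480x640 bool, what is visible of it) and "rect" ([left, top, width, height] in pixels, round what is visible of it).
- nets.landmark_of(camera, query): "centre" ([column, row] in pixels: a listed point, or the origin of a listed thing).
Readings, each from a call of its own:
- r.read_clock(): time.
- r.read_q(): joint angles.
- r.read_qd(): joint speeds.
- r.read_tau(): joint torques, N m.
- r.read_ee_pos(): TCP position.
- r.read_tcp_rot(): TCP orientation.
- r.read_wrist_force(): force on the tool from outside, world axes, zero at the start.
- r.read_wrist_torque(): the same for the moment, N m.
- r.read_finger_gap(): finger opening in m.
- r.read_grasp_force(): force on a finger pad.
Only numpy, scipy, OpenCV 4.12 (cv2) and the standard library are available. Lean on these libraries where they do the work, as an engineer would, in place of code of your own. Each camera call takes 0.05 s, during which the arm holds its last target. There are 200 camera calls.

## Working session

There is one attempt and no reset: what is moved stays moved. The work goes in short steps, each a Python script; the robot and the scene stay as the last script left them, time stands still between calls to the robot, and variables do not carry over. Pictures are saved under pics/ and viewed, at most 10 in all, crops included, and the job is handed in when it is done.

```bash
mkdir -p pics
cat > h.py <<'E'
import numpy as np, cv2
from scipy.spatial.transform import Rotation as R
from rig import r, vision, nets
def rot(o):
    o=np.array(o,float)
    return o if o.shape==(3,3) else (R.from_rotvec(o).as_matrix() if o.size==3 else R.from_quat(o).as_matrix())
def ray(f,uv):
    K=np.array(f["mtx"]);d=np.array([(uv[0]-K[0,2])/K[0,0],(uv[1]-K[1,2])/K[1,1]])
    u=d.copy()
    for _ in range(20): u=d/(1+f["k1"]*(u@u))
    return rot(f["orientation"])@np.array([u[0],-u[1],-1])
def atz(f,uv,z):
    d=ray(f,uv);e=np.array(f["eye"]);return e+d*(z-e[2])/d[2]
def proj(f,p):
    c=rot(f["orientation"]).T@(np.array(p)-f["eye"]);u=np.array([c[0],-c[1]])/-c[2]
    u=u*(1+f["k1"]*(u@u));K=np.array(f["mtx"]);return np.array([K[0,0]*u[0]+K[0,2],K[1,1]*u[1]+K[1,2]])
def tri(f1,a,f2,b):
    d1,d2=ray(f1,a),ray(f2,b);d1/=np.linalg.norm(d1);d2/=np.linalg.norm(d2)
    A=np.c_[d1,-d2];e1,e2=np.array(f1["eye"]),np.array(f2["eye"])
    s=np.linalg.lstsq(A,e2-e1,rcond=None)[0];p,q=e1+s[0]*d1,e2+s[1]*d2
    return (p+q)/2,np.linalg.norm(p-q)
def save(f,n,box=None,k=1):
    im=f["frame"][...,::-1]
    if box: l,t,w,h=box;im=im[t:t+h,l:l+w]
    cv2.imwrite("pics/"+n,cv2.resize(im,None,fx=k,fy=k,interpolation=cv2.INTER_CUBIC))
E
python3 - <<'E'
from h import *
np.set_printoptions(precision=3,suppress=True)
Z=dict(seat=0,seat_floor=.006,collar=None,focal_mark=None,stamp_mid_center=.02,stamp_small_center=.02,stamp_big_center=.02,lens_center=.045,loupe_grip=.045,rest=0,inkpad=0,gluestick=0,inkjar=0,eraser=0,sharpener=0,brayer=0)
for c in ("top","scene"):
    f=vision.grab_frame(c);save(f,c+"0.png");print(c,f["eye"],f["mtx"],f["k1"])
    for q,z in Z.items():
        for d in nets.landmark_of(c,q)[:5]:
            if d["p"]>.15: print(q,round(d["p"],2),np.array(d["centre"]).round(1), atz(f,d["centre"],z) if z is not None else "")
E
```

```text
top [ 0.363 -0.049  1.22 ] [[438.697   0.    317.255]
 [  0.    438.697 237.009]
 [  0.      0.      1.   ]] -0.01398080044342025
seat 0.91 [415.8 335. ] [ 0.262 -0.335  0.   ]
seat 0.66 [194.7 351.2] [0.228 0.266 0.   ]
seat 0.58 [286.2 229.4] [0.558 0.018 0.   ]
seat_floor 0.85 [284.3 232. ] [0.55  0.023 0.006]
seat_floor 0.84 [419.8 341.2] [ 0.245 -0.344  0.006]
seat_floor 0.72 [187.2 351.7] [0.227 0.285 0.006]
collar 0.54 [269.3 194.2] 
focal_mark 0.62 [273.  203.2] 
stamp_mid_center 0.72 [373.7 208.7] [ 0.611 -0.228  0.02 ]
stamp_small_center 0.53 [351.8 256.3] [ 0.478 -0.163  0.02 ]
stamp_big_center 0.63 [414.3 251.6] [ 0.489 -0.336  0.02 ]
lens_center 0.91 [197.2 217. ] [0.588 0.256 0.045]
loupe_grip 0.73 [197.8 236.8] [0.533 0.254 0.045]
rest 0.63 [199.1 215.7] [0.6   0.263 0.   ]
inkpad 0.78 [276.3 275.5] [0.429 0.046 0.   ]
gluestick 0.69 [195.8 236.5] [0.541 0.271 0.   ]
gluestick 0.51 [228.1 160.1] [0.762 0.184 0.   ]
inkjar 0.61 [377.6 167.3] [ 0.736 -0.246  0.   ]
eraser 0.64 [315.2 285.8] [ 0.399 -0.062  0.   ]
sharpener 0.42 [333.6 223.4] [ 0.574 -0.116  0.   ]
scene 
[... 662 characters left out ...]
]
stamp_small_center 0.19 [354.4 247.8] [0.554 0.015 0.02 ]
stamp_big_center 0.66 [210.8 347.2] [ 0.494 -0.326  0.02 ]
lens_center 0.81 [436.8 185.2] [0.595 0.251 0.045]
loupe_grip 0.93 [411.9 167.2] [0.523 0.259 0.045]
rest 0.74 [434.5 197.4] [ 0.597  0.255 -0.   ]
inkpad 0.8 [312.3 214. ] [0.418 0.034 0.   ]
gluestick 0.62 [482.5 256.8] [0.763 0.187 0.   ]
inkjar 0.81 [340.6 403.1] [ 0.732 -0.24   0.   ]
eraser 0.77 [275.3 237.8] [ 0.401 -0.068  0.   ]
eraser 0.25 [261.9 285.9] [ 0.464 -0.17   0.   ]
sharpener 0.44 [315.8 296.7] [ 0.562 -0.115  0.   ]
brayer 0.86 [216.2 465.5] [ 0.643 -0.448  0.   ]
brayer 0.58 [352.6 248.6] [0.545 0.022 0.   ]
brayer 0.44 [483.5 255.5] [0.762 0.191 0.   ]
```

View pics/top0.png

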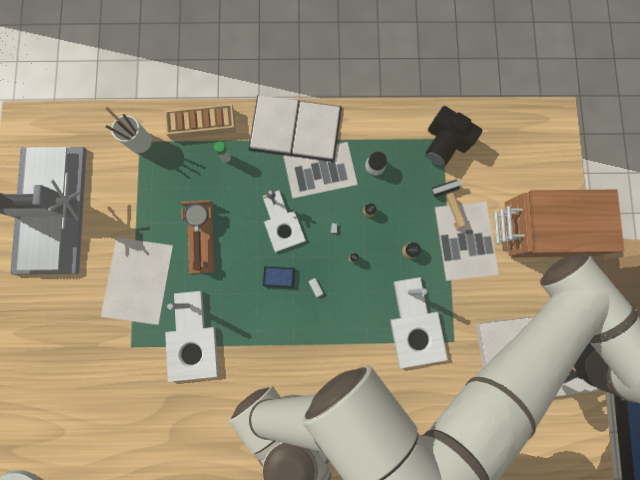

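View pics/scene0.png

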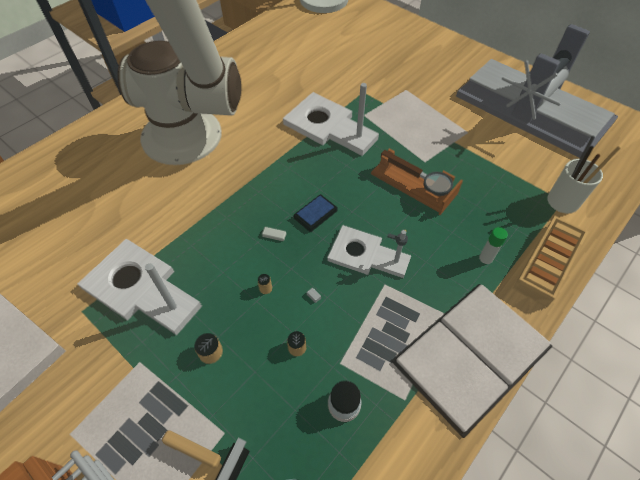

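The top view shows three plates. The small one, which carries a collar, is at (284,232); the two larger ones, without collars, are at (191,354) and (418,340). The three stamps are at (353,258), which looks small, (370,210), middle, and (412,250), big. I choose the stamp at top (370,210) / scene (296,342), and check it in one close crop with sizes.

Run:
```python
from h import *
np.set_printoptions(precision=4,suppress=True)
T=vision.grab_frame("top");S=vision.grab_frame("scene")
import pickle;pickle.dump((T,S),open("f0.pkl","wb"))
a=cv2.resize(T["frame"][150:270,250:430],None,fx=4,fy=4,interpolation=cv2.INTER_CUBIC)[:,:720]
save(S,"s_crop.png",(190,210,230,160),3.4);cv2.imwrite("pics/t_crop.png",a[...,::-1])
def sil(c,q,n=3):
    for d in nets.silhouettes(c,q)[:n]:
        m=d["region"];ys,xs=np.nonzero(m);print(c,q,round(d["p"],2),np.array(d["rect"]).round(1),m.sum(),"c",xs.mean().round(1),ys.mean().round(1))
for c in("top","scene"):
    for q in("stamp_mid","stamp_small_center","stamp_big_center","collar","loupe","seat"): sil(c,q)
for c in("top","scene"):
    for q in("focal_mark","collar"):print(c,q,[(round(d["p"],2),np.round(d["centre"],1)) for d in nets.landmark_of(c,q)[:4]])
```

```text
top stamp_mid 0.55 [262.2 190.4  12.9  16.3] 69 c 271.1 197.1
top stamp_mid 0.47 [363.4 201.5  14.7  12.1] 159 c 369.7 210.5
top stamp_small_center 0.65 [368.6 205.    9.1  11.2] 155 c 369.3 210.4
top stamp_small_center 0.48 [348.2 254.2  12.   10.7] 70 c 353.4 257.9
top stamp_big_center 0.69 [404.7 243.6  15.2  15.4] 221 c 411.4 250.3
top collar 0.49 [262.2 193.6  12.3   9.7] 81 c 270.6 197.1
top loupe 0.64 [186.1 205.2  21.2  66.8] 728 c 196.1 228.3
top seat 0.76 [163.4 287.3  54.3  96.4] 3630 c 190.2 340.4
top seat 0.65 [263.8 187.1  43.5  65.1] 1513 c 282.0 224.7
top seat 0.61 [389.3 276.4  57.6  92.1] 3437 c 415.9 326.5
scene stamp_mid 0.8 [287.9 331.9  17.   18.8] 356 c 296.6 342.8
scene stamp_small_center 0.66 [256.8 276.4  15.4  16.3] 218 c 264.6 283.6
scene stamp_big_center 0.82 [195.4 333.   23.   29.4] 658 c 207.3 347.6
scene stamp_big_center 0.16 [388.4 232.   19.6  14.3] 147 c 397.9 238.9
scene loupe 0.76 [381.7 150.   69.2  42.1] 990 c 422.7 175.2
scene seat 0.84 [ 78.  240.7 124.   95.1] 5943 c 139.8 286.9
scene seat 0.82 [282.7  81.8  95.7  71.3] 3329 c 331.5 122.4
scene seat 0.72 [328.  224.8  83.5  50.7] 2573 c 367.1 252.8
top focal_mark [(0.59, array([273.1, 205.8]))]
top collar [(0.65, array([268.8, 197.1]))]
scene focal_mark [(0.65, array([386.6, 236.1])), (0.16, array([274.4, 237.5]))]
scene collar [(0.64, array([401.2, 237.6])), (0.36, array([484.1, 257.5])), (0.29, array([343., 404.]))]
```

View pics/s_crop.png

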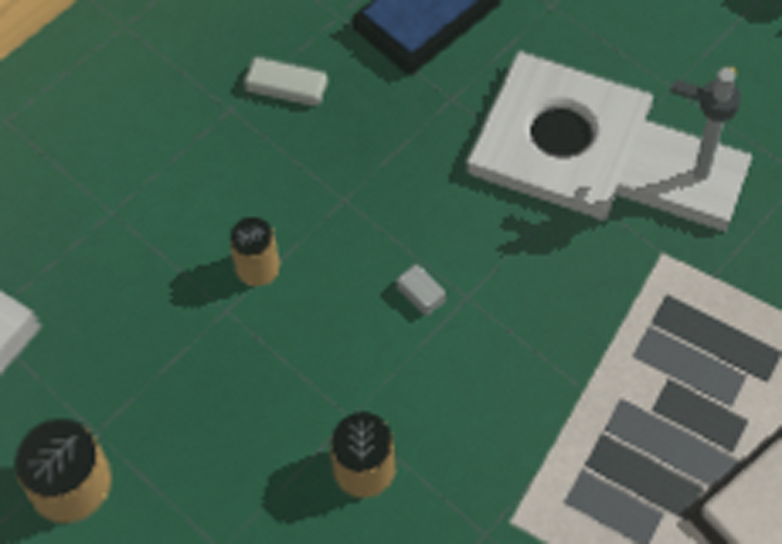

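View pics/t_crop.png

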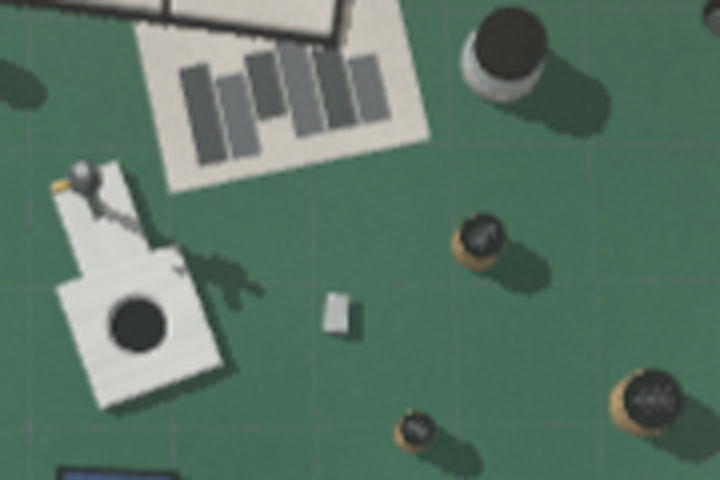

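The crops confirm the choice: the middle-sized stamp is at scene (297,340) / top (371,209). The seat hole is at top (284.5,231) / scene (355.6,248.5), with the collar at scene (402,239) and its pointer tip at (388.5,236). Next I fit this geometry.

Run:
```python
from h import *
import pickle
from scipy.optimize import least_squares
np.set_printoptions(precision=4,suppress=True)
T,S=pickle.load(open("f0.pkl","rb"))
def blob(f,uv,th=62,w=16):
    x,y=map(int,uv);c=cv2.cvtColor(f["frame"][y-w:y+w,x-w:x+w],cv2.COLOR_RGB2HSV)
    # dark & unsaturated
    c=cv2.resize(c,None,fx=4,fy=4,interpolation=cv2.INTER_LINEAR)
    m=((c[...,2]<th)&(c[...,1]<110)).astype(np.uint8)
    m=cv2.morphologyEx(m,cv2.MORPH_CLOSE,np.ones((9,9)))
    m=cv2.morphologyEx(m,cv2.MORPH_OPEN,np.ones((9,9)))
    n,l,s,ce=cv2.connectedComponentsWithStats(m)
    i=1+np.argmin([np.hypot(*(ce[j]-2*w))-.1*s[j,4]**.5 for j in range(1,n)])
    return (ce[i]+.5)/4-.5+[x-w,y-w],s[i,4]/16,s[i,2:4]/4
for n,a,b in(("mid",(370.7,208.8),(296.8,339.4)),("small",(354,257.3),(264,279.5)),("big",(413,249.8),(208,344.6))):
    for f,p in((T,a),(S,b)):
        c,A,wh=blob(f,p);P=atz(f,c,.04);d=np.linalg.norm(P-f["eye"]);print(n,c,A,wh,P,"diam~",2e3*np.sqrt(A/np.pi/abs(ray(f,c)[2]/np.linalg.norm(ray(f,c))))*d/np.array(f["mtx"])[0,0])
for f,p in((T,(284.5,231.2)),(S,(355.6,248.5))):
    c,A,wh=blob(f,p);print("hole",c,A,wh,atz(f,c,.006),atz(f,c,.014))
sq=[(57,288),(180,247),(223,363),(103,408),(52,185),(118,161)]
W=np.array([atz(T,np.array(p)/4+[250,150]-.375,.014) for p in sq]);print(W)
M=np.array([[45,45],[45,-45],[-45,-45],[-45,45],[115,25],[115,-25]])/1e3
def fit(W,M):
    g=lambda p:(M@np.array([[np.cos(p[2]),np.sin(p[2])],[-np.sin(p[2]),np.cos(p[2])]])+p[:2]-W[:,:2]).ravel()
    s=least_squares(g,[.55,.02,.3]);return s.x,np.abs(s.fun).max()
print(fit(W,M))
ss=[(515,52),(655,93),(608,208),(468,166),(752,155),(730,222)]
# scene corners: try both assignments
W=np.array([atz(S,np.array(p)/3.4+[190,210]-.35,.014) for p in ss]);print(W)
```

```text
mid [372.0126 211.186 ] 21.0 [6.75 5.  ] [ 0.5996 -0.22    0.04  ] diam~ 14.540327195939456
mid [295.4988 339.5802] 239.0 [18.25 17.5 ] [ 0.6059 -0.2184  0.04  ] diam~ 33.51767407269498Traceback (most recent call last):
  File "<stdin>", line 18, in <module>
  File "<stdin>", line 14, in blob
    return _wrapfunc(a, 'argmin', axis=axis, out=out, **kwds)
    return _wrapit(obj, method, *args, **kwds)
    result = getattr(arr, method)(*args, **kwds)
ValueError: attempt to get argmin of an empty sequence
```

Run:
```python
from h import *
import pickle
from scipy.optimize import least_squares
np.set_printoptions(precision=4,suppress=True)
T,S=pickle.load(open("f0.pkl","rb"))
tp=lambda p:np.array(p)/4+[250,150]-.375
sp=lambda p:np.array(p)/3.4+[190,210]-.35
print("mid top",atz(T,tp((482,234)),.04))
M=np.array([[45,45],[45,-45],[-45,-45],[-45,45],[115,25],[115,-25],[0,0]])/1e3
t=[tp(p) for p in[(57,288),(180,247),(223,363),(103,408),(52,185),(118,161),(138,325)]]
# scene: find which corner is which by nearest after top fit
s=[sp(p) for p in[(517,52),(653,93),(608,208),(468,166),(752,155),(730,222),(563,131)]]
def w(p,m,z): c,q=np.cos(p[2]),np.sin(p[2]);return [p[0]+c*m[0]-q*m[1],p[1]+q*m[0]+c*m[1],z]
def res(p,f,px,idx): return np.concatenate([proj(f,w(p,M[i],.014 if i<6 else .012))-x for i,x in zip(idx,px)])
a=least_squares(res,[.55,.02,.3],args=(T,t,range(7)));print("top",a.x,np.abs(a.fun).max())
idx=[int(np.argmin([np.hypot(*(proj(S,w(a.x,m,.014))-x)) for m in M])) for x in s];print(idx)
b=least_squares(res,a.x,args=(S,s,idx));print("scene",b.x,np.abs(b.fun).max())
for n,f,p,q in(("top",T,a.x,tp),("scene",S,b.x,sp)):
    print(n,"post top",proj(f,w(p,(.09,0),.12)))
    for h in(.072,.08,.088,.096,.105):
        print(h,"collar",proj(f,w(p,(.09,0),h)),"tip",proj(f,w(p,(.062,0),h)))
print("obs scene post top",sp((727,73)),"collar",sp((720,98)),"tip",sp((674,88)))
# height from tip/collar in scene, using scene fit
# loupe axis
for z,(l,g) in((.045,((197.2,217),(197.8,236.8))),): print(atz(T,l,z),atz(T,g,z))
print(tri(T,(197.2,217),S,(436.8,185.2)),tri(T,(197.8,236.8),S,(411.9,167.2)))
save(S,"s_loupe.png",(330,130,160,150),4)
im=np.hstack([cv2.resize(T["frame"][180:290,165:235],None,fx=5,fy=5,interpolation=cv2.INTER_CUBIC),cv2.resize(S["frame"][145:255,370:460],None,fx=5,fy=5,interpolation=cv2.INTER_CUBIC)])
cv2.imwrite("pics/loupe.png",im[...,::-1]);print(im.shape)
```

```text
mid top [ 0.6082 -0.2151  0.04  ]
top [0.5513 0.0212 0.3406] 0.7692624221684525
[3, 0, 1, 2, 4, 5, 6]
scene [0.552  0.0196 0.3523] 0.7537177736537046
top post top [270.4213 192.1318]
0.072 collar [272.0493 196.4592] tip [275.5535 206.0943]
0.08 collar [271.7872 195.7625] tip [275.3144 205.461 ]
0.088 collar [271.5214 195.0562] tip [275.072 204.819]
0.096 collar [271.2521 194.3402] tip [274.8263 204.1682]
0.105 collar [270.9446 193.5228] tip [274.5457 203.4251]
scene post top [403.5939 231.5069]
0.072 collar [400.0039 245.4848] tip [386.271  241.1714]
0.08 collar [400.58 243.24] tip [386.744  238.9105]
0.088 collar [401.1647 240.9623] tip [387.224  236.6167]
0.096 collar [401.7583 238.6508] tip [387.7112 234.2893]
0.105 collar [402.4368 236.0093] tip [388.2681 231.6296]
obs scene post top [403.4735 231.1206] collar [401.4147 238.4735] tip [387.8853 235.5324]
[0.5877 0.2565 0.045 ] [0.5334 0.2536 0.045 ]
(array([0.5909, 0.2604, 0.0332]), np.float64(0.0023609141331988343)) (array([0.5299, 0.2485, 0.0594]), np.float64(0.003832615777626298))
(550, 800, 3)
```

View pics/loupe.png

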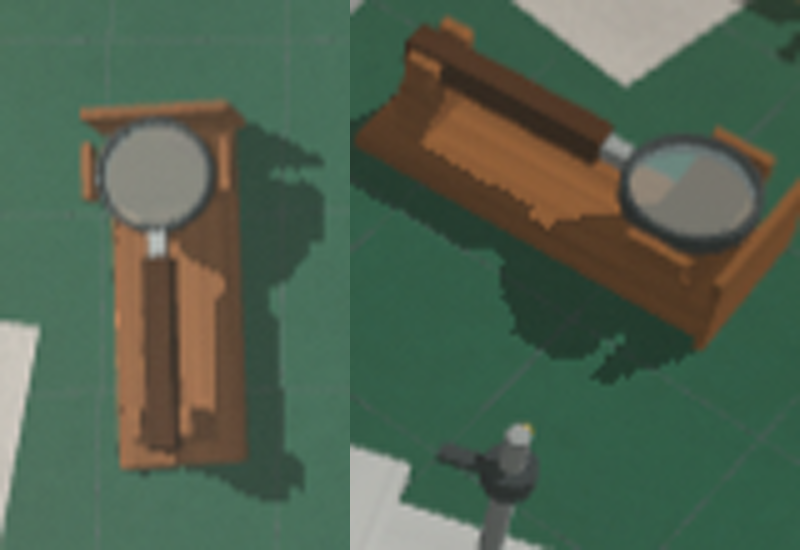

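```bash
cat >> h.py <<'E'
def down(yaw): return (R.from_euler("z",yaw)*R.from_euler("x",np.pi)).as_rotvec()
E
python3 - <<'E'
from h import *
import pickle
np.set_printoptions(precision=4,suppress=True)
T,S=pickle.load(open("f0.pkl","rb"))
t=lambda x,y:np.array([x/5+164.6,y/5+179.6]);s=lambda x,y:np.array([(x-350)/5+369.6,y/5+144.6])
print("lens",atz(T,t(157,174),.048),atz(S,s(691,194),.048))
a,b=atz(T,t(158,258),.053),atz(T,t(161,446),.053);print(a,b,np.linalg.norm(a-b),"yaw",np.arctan2(*(a-b)[[1,0]]))
for y in (.346,.346-np.pi):
    for p in ([.607,-.217,.13],[.552,.02,.1]): print(y,r.ik(p,down(y)))
y=.346
q=r.ik([.607,-.217,.13],down(y))
if q is None or abs(q[5])>3: y-=np.pi
r.move_to([.607,-.217,.10],down(y));r.servo_line([.607,-.217,.013],speed=.1)
r.gripper_close(15);print("gap",r.read_finger_gap(),r.read_grasp_force(),r.read_ee_pos(),r.read_clock())
r.servo_line([.607,-.217,.10],speed=.15);r.hold(.2)
print(r.read_finger_gap(),r.read_clock())
for c in("top","scene"):
    f=vision.grab_frame(c);print(c,"expect",proj(f,[.607,-.217,.108]),[(round(d["p"],2),np.round(d["centre"],1)) for d in nets.landmark_of(c,"stamp_mid_center")[:4]])
save(f,"grasp.png",(200,220,200,180),3)
E
```

```text
lens [0.5943 0.2591 0.048 ] [0.5951 0.2546 0.048 ]
[0.5475 0.2561 0.053 ] [0.4465 0.2521 0.053 ] 0.1010072848249583 yaw 0.0401336032474807
0.346 [-0.0928  0.4905 -0.0649  0.     -1.0153  2.0096]
0.346 [ 0.3297  0.3837 -0.3357  0.     -0.8513  1.5871]
-2.795592653589793 [-0.0928  0.4905 -0.0649  0.     -1.0153 -1.132 ]
-2.795592653589793 [ 0.3297  0.3837 -0.3357 -0.     -0.8513 -1.5545]
gap 0.03357860963833734 14.999986358452588 [ 0.607 -0.217  0.013] 6.5
0.03365674256427049 7.4333
top expect [374.3913 203.1946] []
scene expect [294.7011 323.9589] [(0.29, array([356.6, 251.1])), (0.29, array([438.3, 182.7]))]
```

View pics/grasp.png

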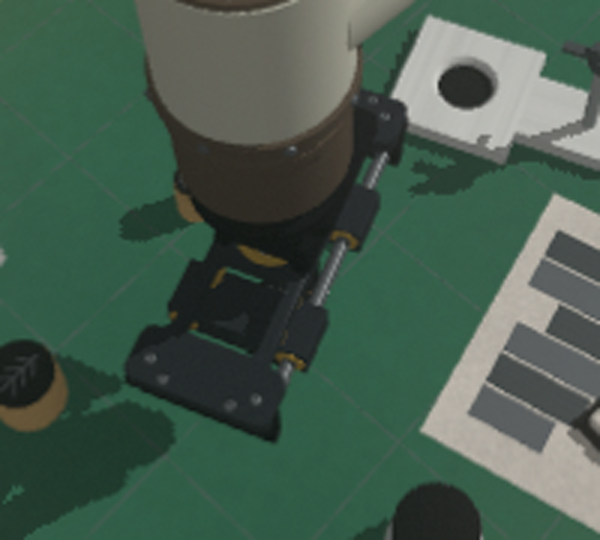

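The stamp is held (gap 33.6 mm), so I insert it now.

Run:
```python
from h import *
np.set_printoptions(precision=4,suppress=True)
c=np.array([.5517,.0204])
r.servo_line([*c,.10],speed=.2);r.hold(.2)
r.servo_line([*c,.04],speed=.12)
for k,o in enumerate([(0,0),(.002,0),(-.002,0),(0,.002),(0,-.002)]):
    r.servo_line([*(c+o),.034],speed=.05) if k else None
    h=r.servo_line([*(c+o),.0185],speed=.03,stop_force=6)
    p=r.read_ee_pos();print(k,h,p,r.read_wrist_force())
    if p[2]<.0215: break
print(r.read_finger_gap(),r.read_clock())
```

```text
0 True [0.5513 0.0203 0.0189] [-0.0698 -0.2484  4.4632]
0.03324475497752621 10.5333
```

Full depth was reached (TCP at 0.0189, expected 0.019). I release, retreat upward, and move over the loupe.

Run:
```python
from h import *
np.set_printoptions(precision=4,suppress=True)
r.gripper_open();r.servo_line([.5517,.0204,.16],speed=.15)
L=np.array([.5947,.2568]);yaw=.04
g=L-.062*np.array([np.cos(yaw),np.sin(yaw)])
for y in(yaw,yaw-np.pi): print(y,r.ik([*g,.12],down(y)),r.ik([.49,.02,.1],down(y)))
q=r.ik([*g,.12],down(yaw-np.pi));Y=yaw-np.pi if q is not None else yaw
r.move_to([*g,.14],down(Y))
print(r.read_clock())
T=vision.grab_frame("top");S=vision.grab_frame("scene")
for n in("loupe_grip","lens_center","stamp_mid_center"):
    for c in("top","scene"): print(n,c,[(round(d["p"],2),np.round(d["centre"],1)) for d in nets.landmark_of(c,n)[:3]])
save(S,"seat1.png",(310,140,180,140),4.4)
import pickle;pickle.dump((T,S),open("f1.pkl","wb"))
```

```text
0.04 [ 0.7195  0.4174 -0.2187  0.     -0.9348  0.8913] [ 0.3727  0.2915 -0.4837  0.     -0.7956  1.2381]
-3.101592653589793 [ 0.7195  0.4174 -0.2187 -0.     -0.9348 -2.2503] [ 0.3727  0.2915 -0.4837 -0.     -0.7956 -1.9035]
15.9333
loupe_grip top [(0.68, array([354.3, 257.1])), (0.61, array([196.8, 237.5]))]
loupe_grip scene [(0.86, array([415.4, 168.8]))]
lens_center top [(0.56, array([194.4, 219.1])), (0.39, array([284.9, 227.2]))]
lens_center scene [(0.78, array([435.1, 183.1]))]
stamp_mid_center top [(0.72, array([284.2, 229.4])), (0.69, array([288.7, 228. ])), (0.36, array([199.1, 215.3]))]
stamp_mid_center scene []
```

View pics/seat1.png

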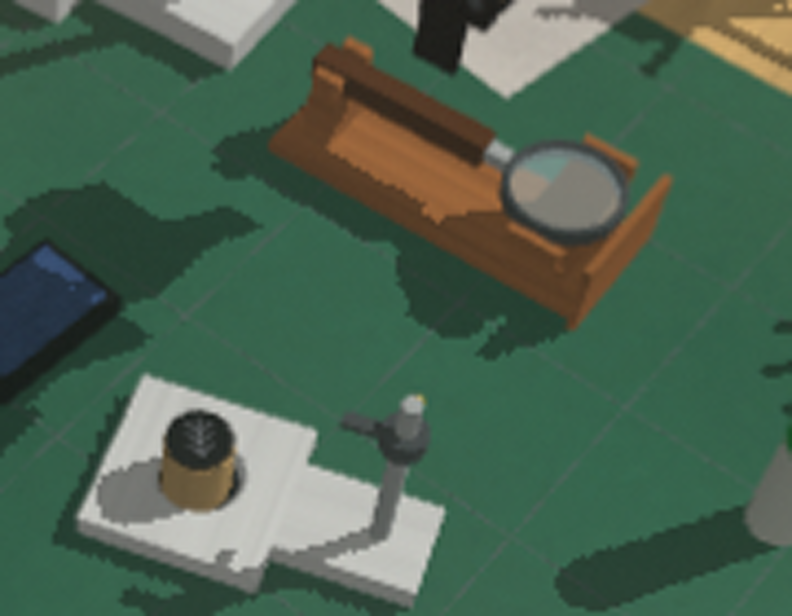

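The stamp stands upright in the seat, with its face at scene (354.8,239.6), and the loupe rests undisturbed. I grip the loupe.

Run:
```python
from h import *
import pickle
np.set_printoptions(precision=4,suppress=True)
T,S=pickle.load(open("f1.pkl","rb"))
print("stamp scene",atz(S,np.array([199,440])/4.4+[310-.4,140-.4],.046))
L=np.array([.5947,.2568]);yaw=.04
g=L-.062*np.array([np.cos(yaw),np.sin(yaw)])
h=r.servo_line([*g,.027],speed=.12,stop_force=8);print("hit",h,r.read_ee_pos())
r.gripper_close(30);print("gap",r.read_finger_gap(),r.read_grasp_force())
r.servo_line([*g,.065],speed=.06);r.servo_line([*g,.13],speed=.12);print("gap",r.read_finger_gap(),r.read_wrist_force(),r.read_wrist_torque(),r.read_clock())
# towards the seat, high
t=np.array([.551,.020])-.062*np.array([np.cos(yaw),np.sin(yaw)])
r.servo_line([*t,.13],speed=.12);r.hold(.3);print(r.read_ee_pos(),r.read_clock())
T=vision.grab_frame("top");S=vision.grab_frame("scene");pickle.dump((T,S),open("f2.pkl","wb"))
for c in("top","scene"): print(c,[(round(d["p"],2),np.round(d["centre"],1)) for d in nets.landmark_of(c,"lens_center")[:3]])
print(proj(T,[.551,.02,.149]),proj(S,[.551,.02,.149]))
im=np.hstack([cv2.resize(T["frame"][170:280,245:325],None,fx=5,fy=5,interpolation=cv2.INTER_CUBIC),cv2.resize(S["frame"][170:280,320:400],None,fx=5,fy=5,interpolation=cv2.INTER_CUBIC)])
cv2.imwrite("pics/lift.png",im[...,::-1])
```

```text
stamp scene [0.5515 0.0173 0.046 ]
hit False [0.5333 0.2547 0.0277]
gap 0.015581209581390417 29.956160886213183
gap 0.015711206649021668 [ 0.5148 -0.4363 -1.0192] [-0.0326  0.034  -0.0039] 20.05
[0.4891 0.0177 0.13  ] 22.5083
top []
scene [(0.78, array([356.3, 207.7]))]
[281.9517 222.7581] [358.864  207.8669]
```

View pics/lift.png

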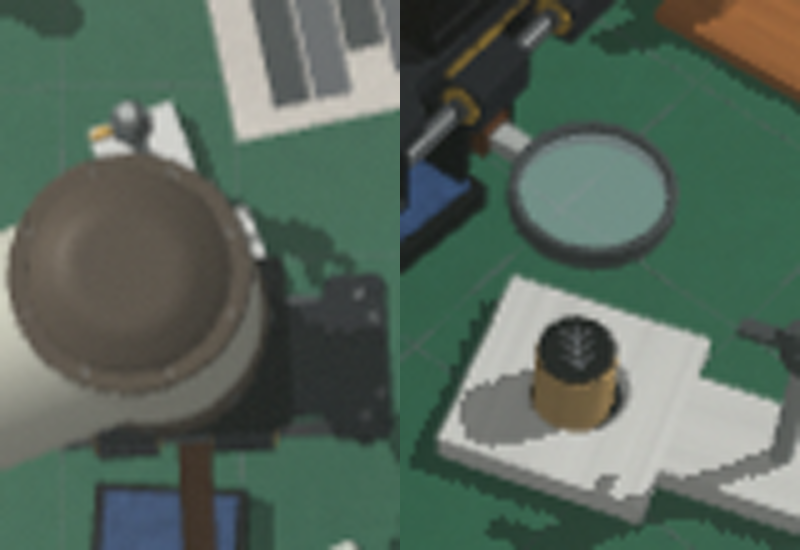

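The lens frame is centred at scene (358.1,208.5), against a predicted (358.9,207.9), so the loupe is held straight. I lower it to the focal height, about 92.5 mm.

Run:
```python
from h import *
import pickle
np.set_printoptions(precision=4,suppress=True)
r.servo_line([.4892,.0167,.075],speed=.06);r.hold(.5);print(r.read_ee_pos(),r.read_wrist_force(),r.read_grasp_force(),r.read_clock())
S=vision.grab_frame("scene");pickle.dump(S,open("f3.pkl","wb"))
print([(round(d["p"],2),np.round(d["centre"],1)) for d in nets.landmark_of("scene","lens_center")[:3]],[(round(d["p"],2),np.round(d["centre"],1)) for d in nets.landmark_of("scene","focal_mark")[:3]])
print("pred lens",proj(S,[.5512,.019,.0925]),"tip",proj(S,[.552+.062*np.cos(.352),.0196+.062*np.sin(.352),.0925]))
save(S,"focus.png",(315,185,110,80),7)
```

```text
[0.4892 0.0167 0.0751] [-0.4291 -0.5397 -1.5766] 29.94620058685541 24.275
[(0.91, array([356.5, 225.7]))] [(0.57, array([386.3, 236.9]))]
pred lens [356.6859 225.8324] tip [387.5119 235.3085]
```

View pics/focus.png

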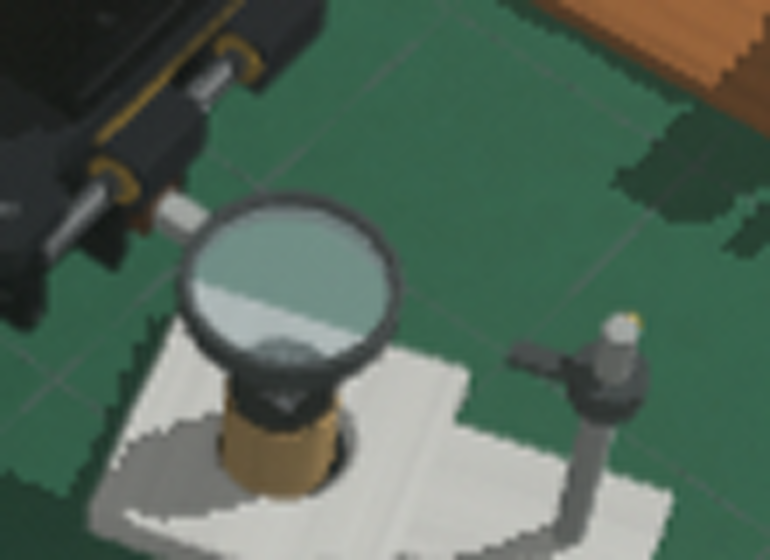

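The lens frame is centred at (356.2,225.5), against a predicted (356.7,225.8). The pointer tip is at (387.8,235.4), against a predicted (387.5,235.3) for 92.5 mm. Both agree, so I hand the job in.

Run:
```python
from h import *
r.hold(.3);print(r.finish_job(),r.read_clock())
```

```text
the job is handed in; nothing more can be done
the job is handed in; nothing more can be done
```

The 34 mm stamp stands home in the smallest seat, and the job was handed in with the gripper still holding the loupe centred over it at about 92.5 mm, the pointer height I measured; no verdict was returned.

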